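# Pack the loose wall-light tile in the glue-up jig and hold it flush

### The arm

A 7-joint arm with a two-finger parallel gripper is mounted at the origin on the work surface. World frame = base frame: x ahead of the robot, y to its left, z up, the work surface at z = 0. Lengths are in mm, angles in rad, forces in N, time in s.
With the tool pointing down it reaches from about 400 to 900 mm from the base axis. Payload 5.6 kg.
Tool frame: the origin (TCP) lies between the finger pads; the fingertips stand 8 mm ahead of it and the grasp point (between the pads) lies 11 mm behind it; z points along the fingers, y is the line along which they close (so a half turn about z gives the same grasp; the last joint's range is limited). The gripper opens to 92 mm and grips with 3 to 60 N. Pads are 20 mm wide; open, the fingers measure 128 mm over their backs; the gripper's body (75 mm by 189 mm) begins 69 mm behind the grasp point.
Start: joints at [1.097, 0.468, -0.012, 1.603, 0.006, 1.071, -0.056], TCP at [271.4, -590.636, 222.592] pointing down, gripper open.
Joint ranges: [-2.53, 2.53], [-0.31, 2.02], [-1.57, 1.55], [0.28, 2.44], [-1.29, 4.43], [0.15, 1.84], [-2.92, 2.92]. Speed limits (rad/s): [2.57, 2.57, 3.14, 3.14, 3.14, 3.14, 3.14].

### API

Orientations are given as a rotation vector (axis times angle).
In Python, from cell import robot, grip, kinematics, readout, read_camera, camera_info, ticket, spot_in, mark_of gives the robot as it stands. Calls block until the motion is done:
- robot.movep(position, orientation): joint-space move of the TCP to a pose.
- robot.servo_line(position, feed=150, rotation=None): straight line of the TCP; rotation=None keeps the orientation; feed is the mean speed in mm/s.
- robot.goto_joints(angles): joint-space move.
- grip(opening, newtons=None): opening from 0.0 (shut) to 1.0 (fully open); newtons is the grip in N (None keeps the last); returns when the fingers have stopped.
- robot.hold(seconds).
- kinematics.ik(position, orientation): joint angles nearest the present ones, or None.
- readout.observe(): the state.
- read_camera(name): name is "scene" or "top" or "wrist"; returns (picture, depth): 400x640x3 uint8, red, green, blue; 400x640 float32, mm along the optical axis (not along the pixel's ray), 0 where there is no reading.
- camera_info(name): a dict with "camera_matrix" (3x3 intrinsics, pixels), "k1" (the pictures are not rectified: a ray, as slopes to the right and down, at radius r is drawn at 1 + k1 r^2 times it, then the intrinsics apply), "R" (3x3) and "t" (3): a world point X has camera coordinates R X + t. Camera axes: x right, y down, z forward; pixel columns grow to the right and rows downward; lengths in mm; the calibration is good to about 2 mm. A picture is of the moment at which its call begins: read the wrist's pose just before it. camera_info takes no time and is no camera call; for the wrist camera it gives the pose at the moment of the call.
A pose or a line that the arm cannot do raises robot.IKError and nothing moves.
- ticket.job_done(): hands the job in; it is judged then, once.
Trained networks look in the newest picture that a camera, given by its name, has taken for a name from the list of things; names that differ only in an ending like _2 or _b are one class to them, and where a whole thing is asked for, a point or a joint stands for the part that bears it (a point fixed in the world has none). Each returns a list of dicts, best first, with "p" (0 to 1); they miss things now and then, are a little off and sometimes report something else, mostly with a low value. They report only what shows in the picture. A call takes as long as a camera call.
- spot_in(camera, query): "xy" ([column, row] in pixels, amid what is visible of it).
- mark_of(camera, query): "xy" ([column, row] in pixels: a listed point, or the origin of a listed thing).
The state is a dict: "t": time; "joints": joint angles; "joint_velocities": joint speeds; "joint_torque": joint torques, N m; "tcp_pos": TCP position; "tcp_rot": TCP orientation; "contact_force": force on the tool from outside, world axes, zero at the start; "wrist_torque": the same for the moment, N m; "grip_width": opening from 0.0 (shut) to 1.0 (fully open); "grip_force": force on a finger pad.
Only numpy, scipy, OpenCV 4.12 (cv2) and the standard library are available. Lean on these libraries where they do the work, as an engineer would, in place of code of your own. Each camera call takes 0.05 s, during which the arm holds its last target. There are 200 camera calls.

### The job

Three wall-light tiles lie in the glue-up jig, each with a gap between it and the far fence; stand the wooden spacer upright on the jig's floor in the one gap that is wide enough for it, and let go of it. Then push that tile from its near edge towards the fence until tile, spacer and fence are tight together with no gap, and finish while still holding the tile pressed there with a firm but gentle push. Leave the other two tiles and everything else on the bench where they are.

Things in the scene. Friction and masses are not known exactly. Their poses are not given: they have to be found in the camera images.
- jig: Fixed jig, grey base, wooden bars; origin at bench level, x to its far fence, y left. Base x -95 to +85 mm, 276 mm wide; its top, the floor, at z = 10 mm. Fence bar over the full width, face at x = +57 mm, top z = 34 mm. Three bays centred at y = -84, 0, +84 mm, 76 mm wide between dividers (x -30 to +57 mm, tops z = 24 mm). Near side open: bare base in front of the tiles.
- fence_mid (a point): Middle of the jig fence's near face: 57 mm from the jig's origin along its x, 22 mm above the bench. Nothing moves here; the gaps are between this face and the tiles.
- tile_a: Loose plywood tile with a white disc on top, 80 mm deep (x) by 70 mm wide (y) by 24 mm thick, about 0.1 kg, lying flat in one of the jig's bays (which one varies), x towards the fence. Origin: middle of the lower edge of its near face; the far face is at x = +80 mm. At first the three near faces are in line at about x = -45 mm of the jig: its gap to the fence is about 22 mm.
- tile_b: Loose plywood tile with a white disc on top, 92 mm deep (x) by 70 mm wide (y) by 24 mm thick, about 0.1 kg, lying flat in one of the jig's bays (which one varies), x towards the fence. Origin: middle of the lower edge of its near face; the far face is at x = +92 mm. At first the three near faces are in line at about x = -45 mm of the jig: its gap to the fence is about 10 mm.
- tile_c: Loose plywood tile with a white disc on top, 96 mm deep (x) by 70 mm wide (y) by 24 mm thick, about 0.1 kg, lying flat in one of the jig's bays (which one varies), x towards the fence. Origin: middle of the lower edge of its near face; the far face is at x = +96 mm. At first the three near faces are in line at about x = -45 mm of the jig: its gap to the fence is about 6 mm.
- spacer: Dark wooden spacer, a plain upright block 14 mm thick (x) by 56 mm wide (y) by 60 mm tall, about 60 g, standing loose on the bench to the right of the jig. Origin: centre of its underside. When it stands on the jig floor it rises 36 mm above fence and tiles, where it can be gripped across its thickness.
- mug: Blue ceramic mug, 80 mm across, 90 mm tall; a bystander, to be left alone. Origin: centre of its underside.
- tape_roll: Black roll of tape lying flat, 84 mm across, 22 mm tall; a bystander, to be left alone. Origin: centre of its underside.
- screwdriver: Screwdriver, 170 mm long, lying; a bystander, to be left alone. Origin: at the tool's underside, z = 0, about the middle of its length.
- parts_tray: Black tray of small white connectors, 70 by 90 by 25 mm; a bystander, to be left alone. Origin: centre of its underside.
- clip_stand: Clip stand with a heavy iron base 75 by 55 mm, 170 mm tall; a bystander, to be left alone. Origin: centre of its underside.
- glue: White glue bottle, 38 mm across, 100 mm tall; a bystander, to be left alone. Origin: centre of its underside.
- brush: Brush, 170 mm long, lying; a bystander, to be left alone. Origin: at the tool's underside, z = 0, about the middle of its length.

How it is judged (in metres and radians):
On the way:
1. the spacer stands on the jig floor in the wide gap, let go (z of spacer in the frame of jig between 0.007 and 0.013 m and angle between spacer's own z axis and vertical below 0.3 rad and x of spacer in the frame of tile_a above 0.082 m and y of spacer in the frame of tile_a between -0.02 and 0.02 m and contact force between the fingers and spacer below 0.3 N and x of spacer in the frame of jig below 0.057 m), for 0.2 s.
At the end, for the whole second after the job is handed in: Spacer upright (0.12 rad) on the jig floor (3 mm), untouched, tight between fence and short tile (2.5 mm); fingers press that tile on it with 3 to 40 N, at rest; other tiles moved under 8 mm, other things under 30 mm (z of spacer in the frame of jig between 0.007 and 0.013 m and angle between spacer's own z axis and vertical below 0.12 rad and angle between the x axis of spacer and the x axis of jig, either way round below 0.12 rad and x of spacer in the frame of tile_a above 0.082 m and y of spacer in the frame of tile_a between -0.02 and 0.02 m and contact force between the fingers and spacer below 0.3 N and x of spacer in the frame of jig between 0.0475 and 0.0525 m and x of tile_a in the frame of jig between -0.0395 and -0.0345 m and z of tile_a in the frame of jig between 0.007 and 0.013 m and angle between the x axis of tile_a and the x axis of jig, either way round below 0.05 rad and contact force between tile_a and spacer between 3 and 40 N and contact force between the fingers and tile_a above 3 N and linear speed of each of tile_a, spacer below 0.01 m/s and distance of each of tile_b, tile_c from where it was at the start of the episode below 0.008 m and distance of each of mug, tape_roll, screwdriver, parts_tray, clip_stand, glue, brush from where it was at the start of the episode below 0.03 m); the arm keeps its last pose, push and grip.
It fails at once if another tile was shoved by more than 8 mm (distance of any of tile_b, tile_c from where it was at the start of the episode above 0.008 m).
It fails at once if something else on the bench was moved by more than 30 mm (distance of any of mug, tape_roll, screwdriver, parts_tray, clip_stand, glue, brush from where it was at the start of the episode above 0.03 m).
It fails at once if the tile was crushed against the spacer (over 60 N) (contact force between tile_a and spacer above 60 N).
It also fails if it takes over 54 s, if anything falls off the work surface, if the arm or the gripper's body presses on something with over 40 N, if the wrist force passes 120 N, or if a joint passes its speed limit or range.

## Working session

There is one attempt and no reset: what is moved stays moved. The work goes in short steps, each a Python script; the robot and the scene stay as the last script left them, time stands still between calls to the robot, and variables do not carry over. Pictures are saved under pics/ and viewed, at most 10 in all, crops included, and the job is handed in when it is done.

```bash
ls; mkdir -p pics; cat > h.py <<'E'
import numpy as np, cv2
from cell import *
def save(cam,name):
    im,d=read_camera(cam); cv2.imwrite(f'pics/{name}.png',im[:,:,::-1]); np.savez(f'pics/{name}.npz',im=im,d=d,**camera_info(cam)); return im,d
def ray(ci,xy):
    K=np.array(ci['camera_matrix']); a=np.array([(xy[0]-K[0,2])/K[0,0],(xy[1]-K[1,2])/K[1,1]]); u=a.copy()
    for _ in range(20): u=a/(1+ci['k1']*(u@u))
    return np.array([u[0],u[1],1.])
def world(ci,xy,depth):
    return np.array(ci['R']).T@(ray(ci,xy)*depth-np.array(ci['t']))
def onz(ci,xy,z):
    R=np.array(ci['R']);c=-R.T@np.array(ci['t']);r=R.T@ray(ci,xy); return c+r*(z-c[2])/r[2]
def proj(ci,X):
    p=np.array(ci['R'])@X+np.array(ci['t']); u=p[:2]/p[2]; u=u*(1+ci['k1']*(u@u)); K=np.array(ci['camera_matrix']); return np.array([K[0,0]*u[0]+K[0,2],K[1,1]*u[1]+K[1,2]])
def cloud(ci,d):
    v,u=np.mgrid[0:400,0:640]; K=np.array(ci['camera_matrix'])
    a=np.stack([(u-K[0,2])/K[0,0],(v-K[1,2])/K[1,1]],-1); w=a.copy()
    for _ in range(20): w=a/(1+ci['k1']*(w**2).sum(-1,keepdims=True))
    P=np.dstack([w,np.ones(u.shape)])*d[...,None]
    return (P-np.array(ci['t']))@np.array(ci['R'])
E
python3 - <<'E'
from h import *
for c in ['scene','top']:
    im,d=save(c,c+'0'); ci=camera_info(c)
    print(c,(-np.array(ci['R']).T@ci['t']).round())
    for q in ['jig','tile_a','tile_b','tile_c','spacer','fence_mid','mug','clip_stand','glue','parts_tray']:
        for f in (spot_in,mark_of):
            try:
                for o in f(c,q)[:3]:
                    x=np.round(o['xy']).astype(int); dd=d[min(x[1],399),min(x[0],639)]
                    print(q,f.__name__,round(o['p'],2),x,world(ci,o['xy'],dd).round(),)
            except Exception as e: print(q,e)
print(readout.observe())
E
```

```text
cell.py
pics
scene [1388. -288.  964.]
jig call 0.71 [356 212] [634.  52.  31.]
jig call 0.97 [361 206] [619.  76.  32.]
tile_a call 0.95 [385 195] [603. 163.  35.]
tile_a call 0.78 [335 211] [615.  -7.  38.]
tile_a call 0.64 [359 200] [593.  80.  34.]
tile_a call 0.86 [331 203] [579.  -6.  35.]
tile_a call 0.85 [353 196] [572.  67.  37.]
tile_a call 0.83 [376 190] [573. 146.  36.]
tile_b call 0.95 [385 195] [603. 163.  35.]
tile_b call 0.78 [335 211] [615.  -7.  38.]
tile_b call 0.64 [359 200] [593.  80.  34.]
tile_b call 0.86 [331 203] [579.  -6.  35.]
tile_b call 0.85 [353 196] [572.  67.  37.]
tile_b call 0.83 [376 190] [573. 146.  36.]
tile_c call 0.95 [385 195] [603. 163.  35.]
tile_c call 0.78 [335 211] [615.  -7.  38.]
tile_c call 0.64 [359 200] [593.  80.  34.]
tile_c call 0.86 [331 203] [579.  -6.  35.]
tile_c call 0.85 [353 196] [572.  67.  37.]
tile_c call 0.83 [376 190] [573. 146.  36.]
spacer call 0.81 [230 209] [ 492. -305.   29.]
spacer call 0.79 [232 213] [ 494. -303.   11.]
fence_mid call 0.79 [365 218] [666.  71.  33.]
mug call 0.67 [478 175] [668. 443.  91.]
mug c
[... 2060 characters left out ...]
ray([ 1.09696119,  0.46749578, -0.01162946,  1.60271201,  0.00599937,
        1.07139108, -0.05630162]), 'joint_velocities': array([ 0.00053768,  0.00070036,  0.00025342,  0.00208233, -0.00063911,
        0.00108492, -0.00099254]), 'joint_torque': array([-4.23099857e-05, -5.20404768e+01, -1.26422980e-02, -2.44046724e+01,
       -5.67137939e-02,  1.13198580e-02,  1.95801971e-05]), 'tcp_pos': array([ 271.43766707, -590.61396872,  222.59013309]), 'tcp_rot': array([ 3.06896386e+00,  6.71452945e-01, -2.73060292e-05]), 'contact_force': array([-0.00086312,  0.36368846,  0.66528292]), 'wrist_torque': array([-0.03674491,  0.02138071,  0.00383474]), 'grip_force': 0.0, 'grip_width': 1.0007379956598783}
```

```bash
cat >> h.py <<'E'
def down(yaw): return np.pi*np.array([np.cos(yaw/2),np.sin(yaw/2),0])
def tcam():
    s=readout.observe(); ci=camera_info('wrist'); Rt=cv2.Rodrigues(s['tcp_rot'])[0]
    c=-np.array(ci['R']).T@ci['t']; return Rt.T@(c-s['tcp_pos']), Rt.T@np.array(ci['R']).T
E
python3 - <<'E'
from h import *
o,R=tcam(); print(o.round(1),R.round(2))
cv2.imwrite('pics/t_crop.png',cv2.resize(np.load('pics/top0.npz')['im'][110:310,130:530,::-1],None,fx=2,fy=2,interpolation=cv2.INTER_CUBIC))
yaw=0.
try:
    r=cv2.Rodrigues(down(yaw))[0]@o
    robot.movep(np.array([480.,-300,300])-np.r_[r[:2],0],down(yaw)); save('wrist','w_sp'); print(readout.observe()['t'], spot_in('wrist','spacer'),mark_of('wrist','spacer'))
    robot.movep(np.array([590.,78,330])-np.r_[r[:2],0],down(yaw)); save('wrist','w_jig'); print(readout.observe()['t'])
    for q in ['tile_a','fence_mid','jig']: print(q,spot_in('wrist',q),mark_of('wrist',q))
except robot.IKError as e: print('IK',e)
E
```

```text
[  71.6    1.7 -162. ] [[ 0.   -0.97 -0.26]
 [ 1.    0.    0.  ]
 [-0.   -0.26  0.97]]
3.4083 [{'xy': [321.6, 122.0], 'p': 0.85}] [{'xy': [319.9, 122.0], 'p': 0.77}]
5.025
tile_a [{'xy': [266.3, 126.8], 'p': 0.78}, {'xy': [367.9, 126.5], 'p': 0.72}, {'xy': [316.6, 122.8], 'p': 0.66}] [{'xy': [364.2, 150.5], 'p': 0.94}, {'xy': [318.2, 153.1], 'p': 0.63}, {'xy': [268.3, 158.6], 'p': 0.61}]
fence_mid [{'xy': [339.1, 118.0], 'p': 0.94}, {'xy': [626.1, 236.4], 'p': 0.69}, {'xy': [428.0, 9.2], 'p': 0.36}] [{'xy': [314.2, 86.1], 'p': 0.84}, {'xy': [269.6, 158.5], 'p': 0.44}]
jig [{'xy': [333.9, 116.1], 'p': 0.57}] []
```

View pics/t_crop.png

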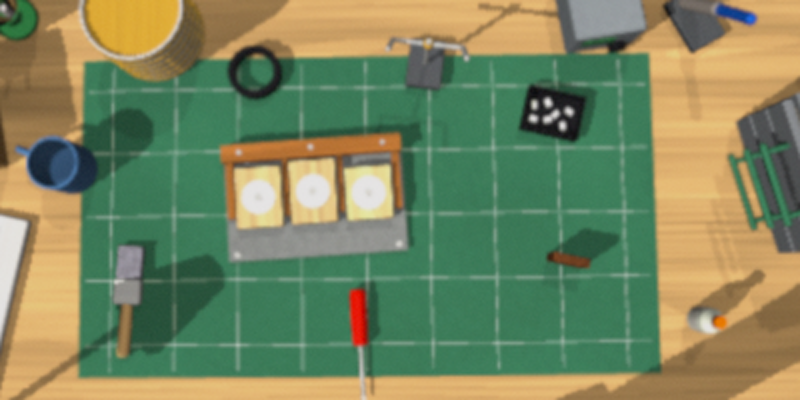

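View pics/w_jig.png

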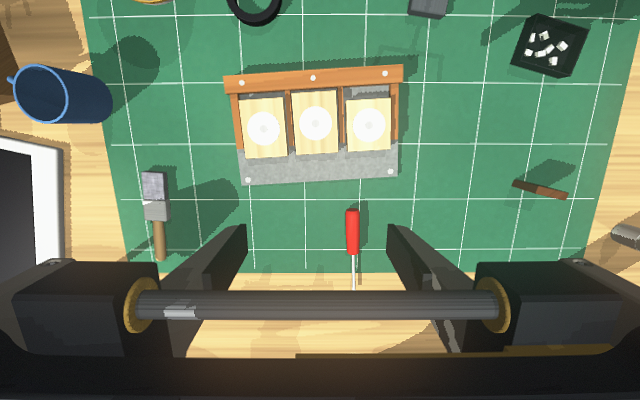

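View pics/w_sp.png

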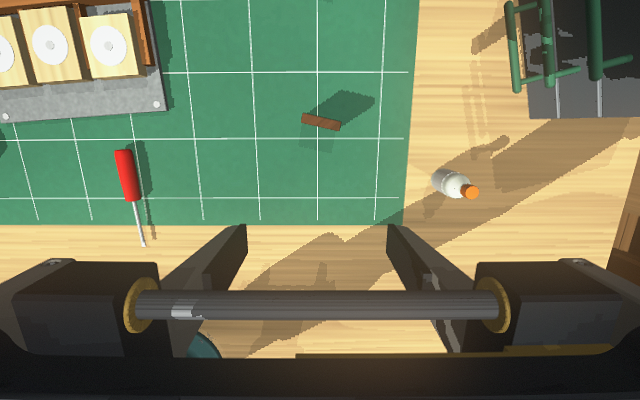

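```bash
python3 - <<'E'
from h import *
o,R=tcam(); r=cv2.Rodrigues(down(0.))[0]@o
def go(x,y,z,n):
    robot.movep(np.array([x,y,z])-np.r_[r[:2],0],down(0.)); robot.hold(.2); save('wrist',n)
go(610,0,190,'j1'); print(readout.observe()['t'],mark_of('wrist','tile_a'),mark_of('wrist','fence_mid'))
go(480,-300,190,'s1'); print(readout.observe()['t'],spot_in('wrist','spacer'),mark_of('wrist','spacer'))
# tops in clouds
for n in ['j1','s1','w_jig','w_sp']:
    z=np.load(f'pics/{n}.npz'); ci=dict(z); P=cloud(ci,z['d']); np.save(f'pics/{n}_P.npy',P)
    if n in('s1','w_sp'):
        m=(P[...,2]>45)&(P[...,2]<75)&(z['d']>0)&(abs(P[...,0]-490)<60)&(abs(P[...,1]+300)<60)
        Q=P[m]; print(n,len(Q),Q.mean(0),cv2.minAreaRect(Q[:,:2].astype(np.float32)))
im=np.hstack([cv2.imread('pics/j1.png')[:300,100:500],cv2.imread('pics/s1.png')[:300,100:500]])
cv2.imwrite('pics/v1.png',im)
E
```

```text
6.2667 [{'xy': [324.2, 173.7], 'p': 0.97}, {'xy': [255.5, 176.8], 'p': 0.71}, {'xy': [192.7, 184.7], 'p': 0.69}] [{'xy': [246.5, 90.2], 'p': 0.59}]
7.8583 [{'xy': [324.7, 121.7], 'p': 0.59}, {'xy': [3.6, 49.7], 'p': 0.39}] [{'xy': [323.6, 121.5], 'p': 0.74}]
s1 781 [ 485.57699985 -306.9112578    59.58562786] ((485.52783203125, -307.07989501953125), (56.09744644165039, 13.984610557556152), 77.26448059082031)
w_sp 407 [ 485.68137059 -307.13149406   59.48180518] ((485.6697692871094, -307.11456298828125), (55.775325775146484, 13.9691743850708), 77.31546020507812)
```

View pics/v1.png

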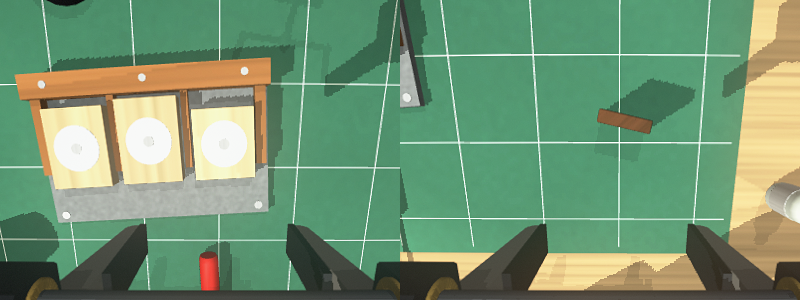

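```bash
python3 - <<'E'
from h import *
for n in ['j1','w_jig']:
    z=np.load(f'pics/{n}.npz'); P=np.load(f'pics/{n}_P.npy'); im=z['im']; hsv=cv2.cvtColor(im,cv2.COLOR_RGB2HSV).astype(int)
    top=(abs(P[...,2]-35)<6)&(z['d']>0)&(abs(P[...,0]-600)<130)&(abs(P[...,1]-70)<180)
    H,S,V=hsv[...,0],hsv[...,1],hsv[...,2]
    f=top&(H<18)&(S>130); t=top&~f&(V>140)
    for nm,m in(('fence',f),('tiles',t)):
        k,lab,st,_=cv2.connectedComponentsWithStats(m.astype(np.uint8),connectivity=4)
        for i in range(1,k):
            if st[i,4]>150:
                Q=P[lab==i]; print(n,nm,st[i].tolist(),Q.mean(0).round(1),np.round(cv2.boxPoints(cv2.minAreaRect(Q[:,:2].astype(np.float32))),1).tolist(),cv2.minAreaRect(Q[:,:2].astype(np.float32))[1:])
    fl=(abs(P[...,2]-10)<4)&(abs(P[...,0]-560)<130)&(abs(P[...,1]-70)<180)&(S<60)
    Q=P[fl]; print(n,'floor',Q.mean(0))
    ci=dict(z)
E
```

```text
j1 fence [115, 58, 256, 42, 6511] [660.6  78.8  33.5] [[639.2000122070312, 219.5], [655.0999755859375, -57.0], [681.9000244140625, -55.400001525878906], [666.0, 221.0]] ((26.809961318969727, 276.9462585449219), 3.28013277053833)
j1 tiles [213, 96, 70, 88, 5224] [595.8  78.   33.7] [[544.2999877929688, 110.9000015258789], [548.2000122070312, 40.5], [643.7999877929688, 45.900001525878906], [639.7999877929688, 116.30000305175781]] ((95.71965789794922, 70.5179214477539), 3.1981008052825928)
j1 tiles [140, 105, 73, 84, 4861] [587.8 160.5  33.8] [[538.5999755859375, 193.89999389648438], [542.4000244140625, 123.5], [633.9000244140625, 128.39999389648438], [630.0, 198.89999389648438]] ((91.61283874511719, 70.54981231689453), 3.112292766571045)
j1 tiles [291, 105, 65, 75, 4373] [592.7  -6.9  33.8] [[549.4000244140625, 25.600000381469727], [553.5, -44.400001525878906], [633.4000244140625, -39.70000076293945], [629.2999877929688, 30.299999237060547]] ((80.08051300048828, 70.08432006835938), 3.3684000968933105)
j1 floor [545.68636432  63.64164064   9.54952833]
w_jig fence [223, 64, 180, 30, 3198
[... 326 characters left out ...]
5781], [549.0, 40.5], [645.0, 46.29999923706055], [640.7999877929688, 116.0999984741211]] ((96.1895523071289, 69.9509506225586), 3.445770740509033)
w_jig tiles [238, 97, 50, 62, 2550] [587.8 161.2  34. ] [[538.2999877929688, 193.5], [543.0, 123.19999694824219], [635.0999755859375, 129.39999389648438], [630.2999877929688, 199.6999969482422]] ((92.2275619506836, 70.46450805664062), 3.8766770362854004)
w_jig tiles [346, 98, 45, 54, 2255] [592.5  -6.6  34. ] [[549.7999877929688, 25.799999237060547], [553.7999877929688, -44.0], [634.0, -39.400001525878906], [630.0, 30.299999237060547]] ((80.31594848632812, 69.8968505859375), 3.2381205558776855)
w_jig floor [543.82395156  68.3774379    9.85214284]
```

```bash
python3 - <<'E'
from h import *
D=np.pi/180
for a,b in ((77.3,93.3),(-102.7,-86.7)):
    q1=kinematics.ik(np.array([485.6,-307,38.]),down(a*D)); q2=kinematics.ik(np.array([641.3,-4,48.]),down(b*D)); print(a,None if q1 is None else q1.round(2),None if q2 is None else q2.round(2))
E
```

```text
77.3 [ 0.8   0.63 -0.39  1.89  0.36  0.69 -0.02] [ 0.31  0.73 -0.5   1.71  0.45  0.82 -0.34]
-102.7 [ 0.41  0.59  0.12  1.91 -0.12  0.64 -2.76] [-0.64  0.85  0.88  1.78 -0.81  0.93 -2.49]
```

```bash
python3 - <<'E'
from h import *
D=np.pi/180
grip(1.0,15)
robot.movep(np.array([485.6,-307,110.]),down(77.3*D))
robot.servo_line(np.array([485.6,-307,38.]),feed=100)
grip(0.0,15); s=readout.observe(); print(s['t'],s['grip_width']*92,s['grip_force'],s['tcp_pos'],s['contact_force'])
robot.servo_line(np.array([485.6,-307,140.]),feed=150)
robot.movep(np.array([641.3,-4,140.]),down(93.3*D)); robot.hold(.3)
s=readout.observe(); print(s['t'],s['grip_width']*92,s['grip_force'],s['tcp_pos'],s['contact_force'])
save('wrist','held')
save('scene','held_s')
im=cv2.imread('pics/held_s.png')[140:290,230:430]
cv2.imwrite('pics/v2.png',np.hstack([cv2.resize(im,(400,300),interpolation=cv2.INTER_CUBIC),cv2.resize(cv2.imread('pics/held.png'),(400,300))]))
E
```

```text
11.2333 13.628158100737755 14.998687952756882 [ 485.5583859  -306.97307793   37.95215664] [0.1502344  0.77751932 0.42110343]
13.65 14.068353841768015 14.998611956834793 [641.25216956  -5.19879202 140.08950809] [ 0.52119213  0.2450859  -1.0463939 ]
```

View pics/v2.png

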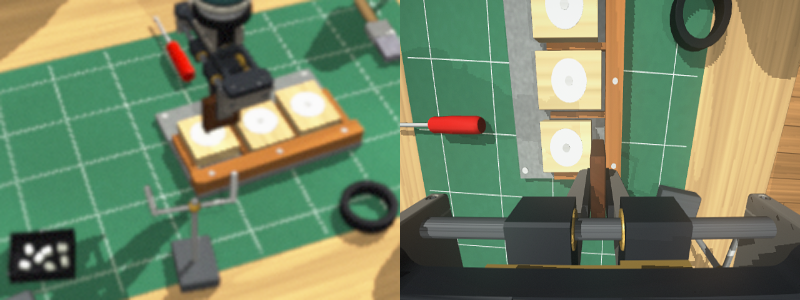

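```bash
python3 - <<'E'
from h import *
def st(m):
    s=readout.observe(); print(m,round(s['t'],2),s['tcp_pos'].round(2),s['contact_force'].round(2),round(s['grip_width']*92,1)); return s
f0=st('hi')['contact_force']
robot.servo_line(np.array([641.3,-4,75.]),feed=100); robot.hold(.2); st('75')
robot.servo_line(np.array([641.3,-4,54.]),feed=40); robot.hold(.2); st('54')
for z in np.arange(52,45,-.7):
    robot.servo_line(np.array([641.3,-4,z]),feed=20); s=st('')
    if s['contact_force'][2]-f0[2]>2.5: break
E
```

```text
hi 13.75 [641.27  -4.61 140.08] [ 0.11  0.02 -0.91] 14.0
75 14.75 [641.84  -4.01  75.83] [-0.26  0.35 -0.52] 14.0
54 15.62 [641.5   -3.98  54.27] [-0.47 -0.6  -0.71] 13.7
 15.88 [641.18  -4.09  51.89] [ 0.46 -0.02 -0.7 ] 13.9
 16.12 [641.27  -4.03  51.23] [-0.29  0.24 -1.48] 14.2
 16.38 [641.24  -4.    50.54] [-0.48  0.15 -0.72] 13.8
 16.62 [641.24  -3.98  49.83] [-0.26 -0.06 -1.4 ] 14.1
 16.88 [641.25  -4.02  49.13] [ 0.48 -0.76 -1.16] 13.6
 17.12 [641.25  -4.02  48.42] [ 0.18  0.11 -0.75] 14.3
 17.38 [641.52  -3.97  47.99] [0.53 0.49 1.62] 13.6
```

```bash
python3 - <<'E'
from h import *
D=np.pi/180
def st(m):
    s=readout.observe(); print(m,round(s['t'],2),s['tcp_pos'].round(2),s['contact_force'].round(2),round(s['grip_width']*92,1)); return s
grip(0.45); robot.hold(.3); st('rel')
robot.servo_line(np.array([641.3,-4,130.]),feed=100)
grip(0.0,15)
q=np.array([525.,-10.9,130]); robot.movep(q,down(3.3*D)); robot.hold(.2); st('look')
im,d=save('wrist','pl'); P=cloud(dict(np.load('pics/pl.npz')),d)
m=(P[...,2]>50)&(P[...,2]<80)&(d>0)&(abs(P[...,0]-641)<40)&(abs(P[...,1]+4)<50)
Q=P[m]; print(len(Q),Q.mean(0),cv2.minAreaRect(Q[:,:2].astype(np.float32)) if len(Q) else '')
h=cv2.cvtColor(im,cv2.COLOR_RGB2HSV); 
t=(abs(P[...,2]-35)<5)&(d>0)&(abs(P[...,0]-590)<60)&(abs(P[...,1]+7)<45)&~((h[...,0]<18)&(h[...,1]>130))
Q=P[t]; print(len(Q),cv2.boxPoints(cv2.minAreaRect(Q[:,:2].astype(np.float32))))
E
```

```text
rel 18.25 [641.29  -4.03  47.79] [ 0.36 -0.15 -0.52] 41.5
look 21.39 [525.22 -10.87 129.88] [-0.19 -0.38 -0.32] 0.4
1855 [640.69440638  -4.24731644  68.25849132] ((641.7315673828125, -4.194070816040039), (14.647974967956543, 56.134891510009766), 3.2932965755462646)
7052 [[549.88794   26.063364]
 [553.7715   -44.066803]
 [637.3533   -39.438385]
 [633.4697    30.69178 ]]
```

View pics/pl.png

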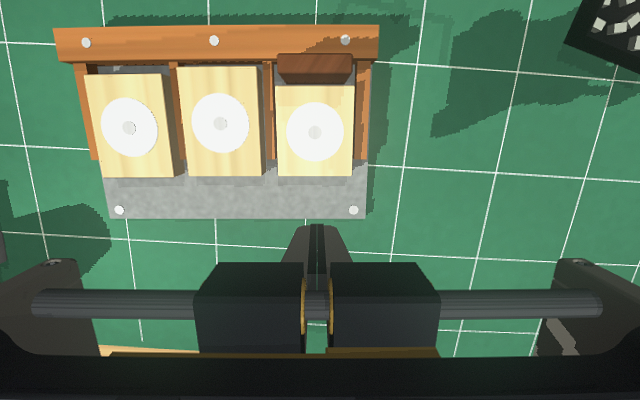

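```bash
python3 - <<'E'
from h import *
u=np.array([.9983,.0573,0]); p0=np.array([551.8,-9.0,24.])
def st(s_):
    s=readout.observe(); f=-(s['contact_force']@u)-b; print(round(s_,2),round(s['t'],2),((s['tcp_pos']-p0)@u).round(2),s['tcp_pos'][2].round(1),'F',round(f,2),s['contact_force'].round(1)); return f
b=0
robot.servo_line(p0-32*u+[0,0,50],feed=120); robot.servo_line(p0-32*u,feed=80); robot.hold(.3)
b=-readout.observe()['contact_force']@u; st(-32)
robot.servo_line(p0-13*u,feed=40); st(-13)
s_=-13; 
while s_<1:
    s_+=.7 if s_<-5 else .3
    robot.servo_line(p0+s_*u,feed=12); f=st(s_)
    if f>9: break
robot.hold(.5); st(s_)
E
```

```text
-32 23.13 -31.72 24.4 F 0.0 [ 0.2 -0.7 -0.4]
-13 23.76 -13.16 23.8 F 0.56 [-0.3 -0.3 -0.3]
-12.3 24.01 -12.43 24.0 F -0.16 [0.3 0.3 0.4]
-11.6 24.26 -11.55 24.0 F -0.25 [0.4 0.1 0.3]
-10.9 24.51 -10.85 24.0 F -0.78 [ 1.  -0.2 -0.8]
-10.2 24.76 -10.47 23.9 F 2.12 [-1.9  0.1  1.4]
-9.5 25.01 -9.4 24.0 F 0.42 [-0.2 -0.5  0.3]
-8.8 25.26 -8.62 24.0 F 0.68 [-0.5 -0.5 -0. ]
-8.1 25.51 -7.97 24.0 F 0.13 [ 0.   0.4 -0.8]
-7.4 25.76 -7.29 24.0 F 0.29 [-0.1 -0.3 -0.1]
-6.7 26.01 -6.82 24.0 F 1.76 [-1.6 -0.2  0.4]
-6.0 26.26 -5.87 24.0 F 0.64 [-0.5  0.5 -0.7]
-5.3 26.51 -5.14 24.0 F 0.18 [ 0.  -0.4 -1. ]
-4.6 26.76 -4.47 24.0 F 1.44 [-1.2 -0.4  0.2]
-4.3 27.01 -4.27 24.0 F 0.99 [-0.8  0.2 -0.1]
-4.0 27.26 -3.94 24.0 F 0.35 [-0.2  0.7 -0.2]
-3.7 27.51 -3.65 24.0 F 0.99 [-0.8  0.5 -0.3]
-3.4 27.76 -3.37 24.0 F 1.14 [-1.   0.8 -0.8]
-3.1 28.01 -3.19 24.0 F 1.3 [-1.1 -0.5 -0.4]
-2.8 28.26 -3.18 24.0 F 2.32 [-2.1 -0.1  0.6]
-2.5 28.51 -3.16 23.9 F 5.14 [-5.   0.7  3.9]
-2.2 28.76 -3.12 24.0 F 5.57 [-5.3 -0.6  4.8]
-1.9 29.01 -3.15 23.9 F 6.68 [-6.5 -0.5  4.7]
-1.6 29.26 -3.09 23.9 F 6.65 [-6.5 -0.   5.2]
-1.3 29.51 -3.11 23.8 F 8.4 [-8.2 -0.3  6.5]
-1.0 29.76 -3.07 23.8 F 8.03 [-7.9  0.7  7. ]
-0.7 30.01 -3.1 23.7 F 9.47 [-9.3  0.7  8.1]
-0.7 30.51 -3.07 23.8 F 8.85 [-8.7 -0.1  6.6]
```

```bash
python3 - <<'E'
from h import *
u=np.array([.9983,.0573,0]); p0=np.array([551.8,-9.0,24.])
for s_ in (0.,.8,1.4): robot.servo_line(p0+s_*u+[0,0,.2],feed=8)
robot.hold(.6); s=readout.observe(); print(s['t'],((s['tcp_pos']-p0)@u).round(2),s['contact_force'])
im,d=save('wrist','end'); P=cloud(dict(np.load('pics/end.npz')),d)
m=(P[...,2]>60)&(P[...,2]<80)&(d>0)&(abs(P[...,0]-645)<40)&(abs(P[...,1]+4)<50)
Q=P[m]; print(len(Q),Q.mean(0),cv2.minAreaRect(Q[:,:2].astype(np.float32)) if len(Q) else '')
save('top','end_t')
a=cv2.resize(cv2.imread('pics/end_t.png')[160:250,230:350],(400,300),interpolation=cv2.INTER_CUBIC)
cv2.imwrite('pics/v3.png',np.hstack([a,cv2.imread('pics/end.png')[:300,120:520]]))
E
```

```text
31.8583 -3.03 [-13.45104005  -1.04681211  10.67811254]
6186 [645.38478509  -3.91375016  69.38859394] ((646.0092163085938, -3.910390853881836), (14.834399223327637, 56.389015197753906), 3.2490856647491455)
```

View pics/v3.png

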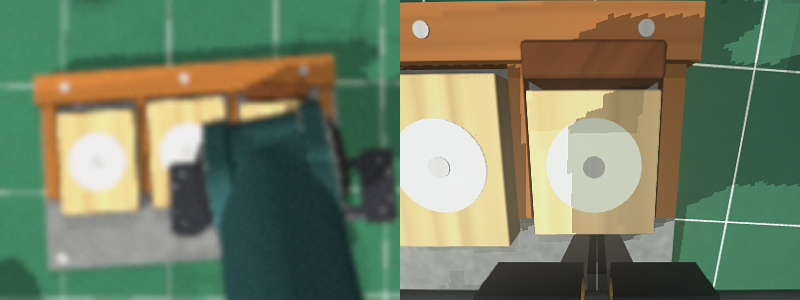

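```bash
python3 - <<'E'
from h import *
z=np.load('pics/end.npz'); P=cloud(dict(z),z['d'])
c=120+190
for r in range(36,250,4 ): 
    if r<110 or r>215: print(r,P[r,c].round(1),z['im'][r,c])
u=np.array([.9983,.0573]); m=(abs(P[...,2]-34)<5)&(P[...,0]<641)&(P[...,0]>545)&(abs(P[...,1]+6)<33)
A=P[m]; print(np.linalg.lstsq(np.c_[A[:,:2],np.ones(len(A))],A[:,2],rcond=None)[0])
E
```

```text
36 [663.2  -1.   34.1] [126  84  48]
40 [652.4  -2.3  69. ] [81 52 32]
44 [650.8  -2.4  70.2] [119  74  46]
48 [649.5  -2.5  69.6] [116  72  42]
52 [648.   -2.6  70.3] [112  71  43]
56 [646.8  -2.6  69.3] [109  69  43]
60 [645.3  -2.7  70.2] [107  69  44]
64 [644.   -2.8  69.6] [107  69  41]
68 [642.6  -2.8  69.2] [112  72  45]
72 [641.   -3.   70.5] [115  73  45]
76 [639.7  -3.   69.6] [107  69  43]
80 [638.8  -3.   65.5] [67 47 30]
84 [638.9  -2.7  53.1] [67 48 32]
88 [638.8  -2.4  38.8] [63 44 32]
92 [637.6  -2.3  32.2] [236 228 165]
96 [635.5  -2.4  34. ] [234 225 163]
100 [633.4  -2.6  35.3] [235 225 164]
104 [631.6  -2.6  33.2] [235 225 165]
108 [629.6  -2.7  33.2] [234 225 164]
216 [570.7  -5.8  34.1] [195 173 125]
220 [568.7  -5.9  35.2] [195 174 126]
224 [565.8  -6.   34. ] [196 174 127]
228 [563.2  -6.2  33.5] [195 173 125]
232 [560.9  -6.3  34. ] [194 173 124]
236 [559.6  -6.4  36.9] [58 56 47]
240 [559.2  -6.6  41.7] [57 56 46]
244 [559.3  -6.7  47.2] [55 54 43]
248 [559.5  -6.8  52.6] [54 51 43]
[-1.57361159e-03 -5.31986906e-04  3.51411521e+01]
```

The dark strip is the spacer's near face, at x=638.8 from z 65 down to the tile top. The tile lies flat and ends there, so everything is tight and the push is about 13 N.

```bash
python3 -c "
from cell import *
print(readout.observe()['contact_force']); print(ticket.job_done())"
```

```text
[-12.42902579   0.23602915  11.52810071]
the job is handed in; nothing more can be done
None
```

The job is handed in: the spacer stands upright and released in the right-hand gap (tile_a's), and the gripper is holding tile_a tight against spacer and fence with about 12 N; the judge returned no verdict.

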